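Load the sample disc into the reader

ROBOT

A 6-joint arm with a two-finger parallel gripper is mounted at the origin on the work surface. World frame = base frame: x ahead of the robot, y to its left, z up, the work surface at z = 0. Lengths are in m, angles in rad, forces in N, time in s.
With the tool pointing down it reaches from about 0.275 to 0.825 m from the base axis. Payload 4.9 kg.
Tool frame: the origin (TCP) lies midway between the tips of the shut fingers; the grasp point (between the pads) lies 19 mm behind it; z points along the fingers, y is the direction in which the jaws open and shut (so a half turn about z gives the same grasp; the last joint's range is limited). The gripper opens to 85 mm and grips with 20 to 120 N. Pads are 22 mm wide; open, the fingers measure 114 mm over their backs; the gripper's body (76 mm by 85 mm) begins 54 mm behind the grasp point. The pads swing forward as they close: fully open they stand 13 mm farther back than shut.
Start: joints at [-1.424, 0.326, -0.193, 1.052, 0, 1.437], TCP at [0.152, -0.528, 0.231] pointing down, gripper open.
Joint ranges: [-2.65, 2.65], [-0.97, 1.79], [-1.3, 1.35], [-1.93, 2.1], [-1.47, 1.37], [-3.14, 3.14]. Speed limits (rad/s): [2.57, 2.57, 3.14, 3.14, 3.14, 3.14].

INTERFACE

Orientations are given as a unit quaternion [w, x, y, z].
In Python, from plant import r gives the robot as it stands. The module is installed in compiled form; this text tells all that it offers.
- The arm moves only by the tool arm_command, never from a script. Its argument "steps" is text: rows parted by semicolons, each of 7 numbers parted by spaces: the shift along the world's x, y, z as a fraction of full scale, then the turn, a rotation vector about the world's x, y, z as a fraction of full scale, then the closure, from -1 (fully open) to 1 (shut), so that 0 is half open. A call has 1 to 10 rows; each row is the pose to reach, as a shift and turn from the pose commanded when the call began, turning the shorter way round; what a row does not reach only later rows make up. Full scale, the value 1, is 0.2 m for a shift and 180 degrees for a turn. A row lasts 1/10 s, in which the tool goes at most 50 mm and 8.59 degrees, less where a joint would pass 70% of its speed; a pose out of reach is approached as far as the arm can. A call with a number of a shift or a turn outside -1 to 1 is refused whole. A call with a gripper value outside its range is refused whole. The fingers move at their own pace and stop on an object; "grip_force" is the grip in N (left out, the last holds). Time passes only in rows, so rows that repeat a pose let the fingers close. It gives the time, the measured TCP pose, the force and the opening at its end, in the units of the state.
- r.get_obs(): the state, without advancing time (a new reading comes with each control period).
- r.read_camera(name): name is "scene" or "top" or "wrist"; returns a dict with "frame" (480x640x3 uint8, red, green, blue), "camera_matrix" (3x3 intrinsics, pixels), "k1" (the pictures are not rectified: a ray, as slopes to the right and down, at radius r is drawn at 1 + k1 r^2 times it, then the intrinsics apply), "extrinsics" (4x4, takes a point from world to camera coordinates); the wrist camera has in their place "T_tool_cam" (4x4, takes a point from camera to tool coordinates, whose origin is the TCP and whose axes are the flange's). Camera axes: x right, y up, looking along -z (the intrinsics and any distortion apply to the point x, -y, -z); pixel columns grow to the right and rows downward; lengths in m; the calibration is good to about 2 mm. A picture is of the moment at which its call begins: read the wrist's pose just before it. There is no depth.
- r.job_done(): hands the job in, once; it reports no verdict.
The state is a dict: "clock": time; "joints": joint angles; "qvel": joint speeds; "joint_torque": joint torques, N m; "tcp_pos": TCP position; "ee_rot": TCP orientation; "ft_force": force on the tool from outside, world axes, zero at the start; "ft_torque": the same for the moment, N m; "grip_width": finger opening in m.
Only numpy, scipy, OpenCV 4.12 (cv2) and the standard library are available. Lean on these libraries where they do the work, as an engineer would, in place of code of your own. Each camera call takes 0.05 s, during which the arm holds its last target.

TASK

Nudge the large steel sample disc across the reader's tray with your fingertips until it drops flat into the round well, then push the tray fully home into the reader. Slide the disc only: do not pick it up, and leave everything else on the bench where it is.

Things in the scene. Friction and masses are not known exactly. Their poses are not given: they have to be found in the camera images.
- disc: the large steel sample disc, 42 mm diameter, 8 mm thick, about 80 g; starts lying flat on the tray's top, in front of the well. Origin at the centre of its underside, z up; its yaw means nothing
- well (a point): centre of the mouth of the round well in the tray, on the level of the tray's top face; it moves with the tray. The well has a black floor, is 45 mm in diameter and 8 mm deep, so that a seated disc is flush with the tray's top. x points along the slide towards the housing, y across the tray to the left seen along x, z up
- tray_front (a point): centre of the tray's flat upright front face, the face farthest from the housing, 16 mm above the table; it moves with the tray. The face is 130 mm wide and runs from 2 to 30 mm above the table. Axes as for the well; push it along +x. The tray is a white slab 180 mm long (along x) and 130 mm wide, its top 30 mm above the table; the well's centre lies 100 mm from this face
- tray (a joint): how far the tray has been pushed in along the housing's x, m: 0 fully out, 0.11 fully home against its stop, where the front face still stands 50 mm out of the housing. It slides with about 2 N of friction and stays where it is left
- reader: the reader's fixed white and grey housing: 170 mm deep (x), 165 mm wide (y), 75 mm tall at the front and 103 mm at the rear. Origin on the table at the middle of its front face; x points into the housing. The tray enters by a slot in the front whose top edge is 36 mm above the table, so a disc that still lies on the tray's top (38 mm) does not pass
- small_disc: a smaller bare steel disc, 28 mm diameter, 8 mm thick, lying on the table beside the reader's tray; not for this tray. Leave it alone. Origin at the centre of its underside
- vial: glass vial with screw cap, 24 mm diameter, 55 mm tall, standing beside the tray. Leave it alone. Origin at the centre of its underside
- jar: capped clear sample jar, 48 mm diameter, 60 mm tall. Leave it alone. Origin at the centre of its underside
- forceps: steel forceps 126 mm long, lying on the table beside the tray. Leave it alone. Origin at the middle of its underside
- tube_rack: blue tube rack 100 x 50 mm, 56 mm tall with its tubes, standing beside the reader's housing. Leave it alone. Origin at the centre of its underside
- marker: black marker pen, 133 mm long, lying on the table. Leave it alone. Origin at the middle of its underside
- sharps_bin: red sharps bin 165 x 165 mm with clear lid, 152 mm tall. Leave it alone. Origin at the centre of its underside
Not all that is in view belongs to the job. What is shaped like the disc but purple or red is not meant.

How it is judged:
By the outcome, as a careful person would: the job done as asked, in the order asked, and still so for the second after the job is handed in, with the robot touching nothing.
It also fails if it takes over 48 s, if anything falls off the work surface, if the arm or the gripper's body presses on something with over 40 N, if the wrist force passes 120 N, or if a joint passes its speed limit or range.

## Working session

There is one attempt and no reset: what is moved stays moved. The work goes in short steps, Python scripts to look and compute and a tool call to move; the robot and the scene stay as the last step left them, time stands still between calls to the robot, and variables do not carry over. Pictures are saved under pics/ and viewed, and the job is handed in when it is done.

Besides the shell and the picture viewer there is one more tool, called after "Emit:" as name(argument=value, ...) on one line, values as JSON. arm_command: Moves the arm, as the interface text tells. Its arguments: {"type":"object","properties":{"steps":{"type":"string"},"grip_force":{"type":"number"}},"required":["steps"]}

```bash
mkdir -p pics; python3 - <<'E'
from plant import r
import cv2
o=r.get_obs(); print(o)
for n in ("scene","top"):
    d=r.read_camera(n); cv2.imwrite(f"pics/{n}0.png",d["frame"][:,:,::-1]); print(n,d["camera_matrix"],d["k1"],d["extrinsics"])
E
```

```text
{'clock': 0.0, 'joints': array([-1.42418406e+00,  3.26939602e-01, -1.93585869e-01,  1.05200249e+00,
       -2.28805255e-07,  1.43658472e+00]), 'qvel': array([ 4.96158224e-04, -2.11573565e-05, -1.24821370e-03, -5.71345668e-04,
        6.22084836e-04,  2.63281269e-04]), 'joint_torque': array([ 2.10089252e-04, -4.43397689e+01,  2.62443656e+01,  1.54431065e-02,
        5.77962373e-05,  1.41834815e-05]), 'tcp_pos': array([ 0.15234983, -0.52787126,  0.23050342]), 'ee_rot': array([-8.65800461e-04,  9.90158058e-01,  1.39950957e-01, -5.48272007e-06]), 'ft_force': array([ 0.16379849, -0.21700502, -0.11840035]), 'ft_torque': array([-0.0380474 , -0.00518444, -0.01483544]), 'grip_width': 0.08519915532105267}
scene [[524.14664129   0.         322.34165515]
 [  0.         524.14664129 244.40525445]
 [  0.           0.           1.        ]] -0.10209089350756291 [[-0.40070562  0.91620314  0.00261024  0.3249722 ]
 [-0.76659626 -0.33683189  0.54669412  0.37709775]
 [ 0.50176208  0.2170624   0.83732833 -1.26317268]
 [ 0.          0.          0.          1.        ]]
top [[567.43753116   0.         317.55854481]
 [  0.         567.43753116 240.97167489]
 [  0.           0.           1.        ]] -0.06905468208028907 [[ 0.02433479 -0.99961729 -0.01315666 -0.12793891]
 [ 0.99206712  0.02252321  0.12367513 -0.60556698]
 [-0.12333147 -0.0160619   0.99223554 -1.02052747]
 [ 0.          0.          0.          1.        ]]
```

View pics/scene0.png

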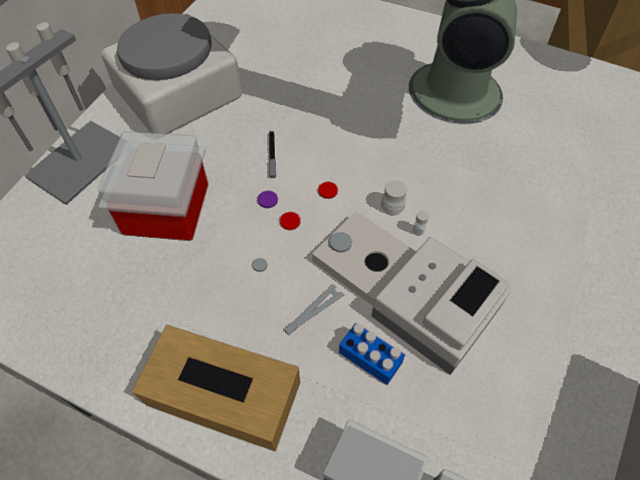

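View pics/top0.png

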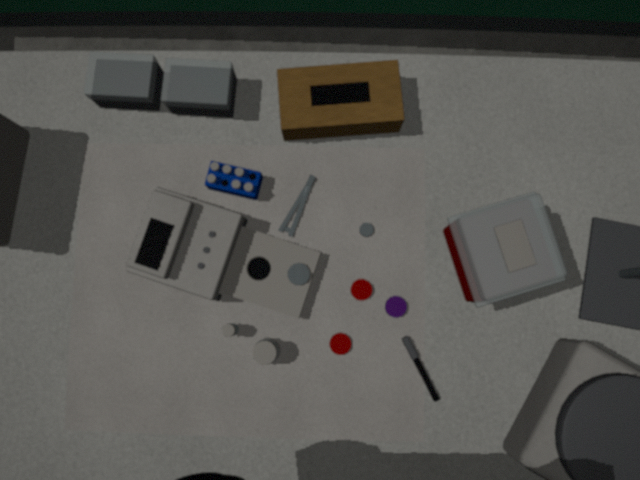

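Two bare steel discs are in view. One is at top (299,274) / scene (340,242), on the tray. The smaller one is at top (367,230) / scene (260,265), on the table. The one on the tray fits "large, lying on the tray's top, in front of the well". The well is the black circle at top (259,268). Next I'll measure them and check an enlarged crop.

```bash
cat > h.py <<'E'
import numpy as np, cv2
from plant import r
def cast(d,uv,z):
    K=d["camera_matrix"];k=d["k1"];E=np.array(d["extrinsics"])
    uv=np.atleast_2d(np.array(uv,float)); 
    xy=cv2.undistortPoints(uv.reshape(-1,1,2),K,np.array([k,0,0,0.]),None).reshape(-1,2)
    dc=np.c_[xy[:,0],-xy[:,1],-np.ones(len(xy))]
    R=E[:3,:3];c=-R.T@E[:3,3]; dw=dc@R
    return c+dw*((z-c[2])/dw[:,2])[:,None]
def proj(d,P):
    E=np.array(d["extrinsics"]);p=np.atleast_2d(P)@E[:3,:3].T+E[:3,3]
    x=p[:,0]/-p[:,2];y=-p[:,1]/-p[:,2];f=1+d["k1"]*(x*x+y*y);K=d["camera_matrix"]
    return np.c_[K[0,0]*x*f+K[0,2],K[1,1]*y*f+K[1,2]]
def circ(P):  # fit circle in xy
    A=np.c_[2*P[:,:2],np.ones(len(P))];s=np.linalg.lstsq(A,(P[:,:2]**2).sum(1),rcond=None)[0]
    return s[:2],np.sqrt(s[2]+s[0]**2+s[1]**2)
E
python3 - <<'E'
from h import *
ims=[]
for n,c in (("scene",(355,255)),("top",(285,270))):
    f=cv2.imread(f"pics/{n}0.png"); s=f[c[1]-60:c[1]+60,c[0]-75:c[0]+75]
    ims.append(cv2.resize(s,None,fx=4,fy=4,interpolation=cv2.INTER_CUBIC))
    cv2.imwrite(f"pics/crop_{n}0.png",ims[-1])
    print(n); 
    for q in ((340,242),(322,270),(376,261)) if n=="scene" else ((299,274),(285,295),(259,268)): print(q,f[q[1],q[0]])
E
```

```text
scene
(340, 242) [130 131 124]
(322, 270) [109 115 119]
(376, 261) [25 23 27]
top
(299, 274) [82 82 77]
(285, 295) [ 99 104 106]
(259, 268) [14 10  3]
```

View pics/crop_top0.png

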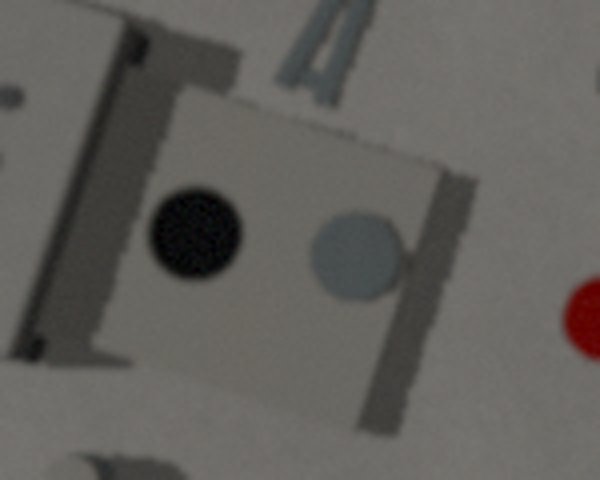

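View pics/crop_scene0.png

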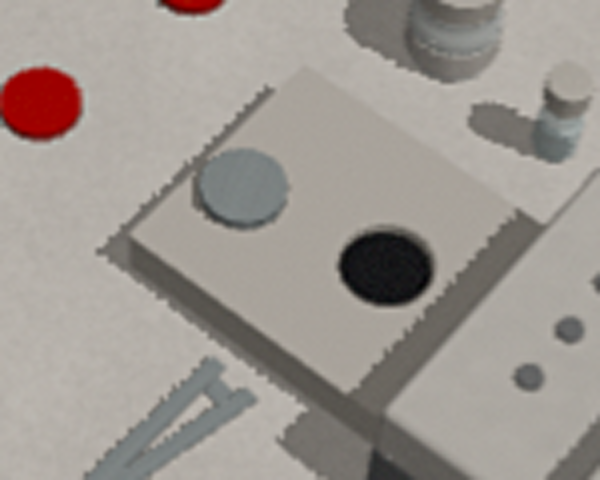

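The crops confirm the steel disc on the tray (top crop centre ~(357,257)) and the black well (~(196,233)). The tray's front-top corners are at about (445,170) and (358,430) in the crop.

```bash
python3 - <<'E'
from h import *
W={}
for n in ("top","scene"):
    d=r.read_camera(n); f=d["frame"][:,:,::-1].copy()
    hsv=cv2.cvtColor(f,cv2.COLOR_BGR2HSV)
    b,g,rr=[f[:,:,i].astype(int) for i in range(3)]
    fb=cv2.GaussianBlur(f,(5,5),0).astype(int)
    mD=((fb[:,:,0]-fb[:,:,2])>-1).astype(np.uint8)*(fb.sum(2)>150).astype(np.uint8)
    mB=(fb.sum(2)<(140)).astype(np.uint8)
    sd,sw=((299,274),(259,268)) if n=="top" else ((340,242),(376,261))
    for nm,m,s,z in (("disc",mD,sd,.038),("well",mB,sw,.030),("small",mD,(367,230) if n=="top" else (260,265),.008)):
        nl,lab,st,ce=cv2.connectedComponentsWithStats(m.astype(np.uint8))
        l=lab[s[1],s[0]]; c=max(cv2.findContours((lab==l).astype(np.uint8),0,1)[0],key=cv2.contourArea)
        h=cv2.convexHull(c)
        P=cast(d,h.reshape(-1,2),z); print(n,nm,st[l],ce[l].round(1),"centroid",cast(d,ce[l],z).round(4),"circ",circ(P))
    if n=="top":
        q=np.array([(445,170),(358,430),(185,85),(92,345)])/4+[210,210]
    else:
        q=np.array([(130,235),(305,65)])/4+[280,195]
    P=cast(d,q,.03); print(P.round(4), np.linalg.norm(P[0]-P[1]))
    v=(P[0]-P[1]); print("x axis yaw",np.degrees(np.arctan2(v[1],v[0]))-90)
E
```

```text
top disc [288 263  22  22 383] [298.5 273.7] centroid [[ 0.5465 -0.0799  0.038 ]] circ (array([ 0.54648673, -0.07989756]), np.float64(0.020106504958816326))
top well [248 257  22  23 388] [258.4 268. ] centroid [[ 0.5559 -0.0042  0.03  ]] circ (array([ 0.55590859, -0.00423741]), np.float64(0.020599253389815882))
top small [360 223  14  14 153] [366.3 229.3] centroid [[ 0.6366 -0.2062  0.008 ]] circ (array([ 0.63671522, -0.20603069]), np.float64(0.013121012673636388))
[[ 0.5877 -0.121   0.03  ]
 [ 0.4661 -0.0837  0.03  ]
 [ 0.6251  0.0024  0.03  ]
 [ 0.5021  0.0412  0.03  ]] 0.12721941098381487
x axis yaw -107.05901372219243
scene disc [330 233  21  19 318] [340.3 241.6] centroid [[ 0.5471 -0.0792  0.038 ]] circ (array([ 0.54683502, -0.07906767]), np.float64(0.020250116847792))
scene well [366 254  21  16 279] [376.1 261.5] centroid [[ 0.556 -0.004  0.03 ]] circ (array([ 0.55581165, -0.00412684]), np.float64(0.0185652349119359))
scene small [253 258  14  13 140] [259.5 264.4] centroid [[ 0.6365 -0.205   0.008 ]] circ (array([ 0.63627568, -0.20511969]), np.float64(0.013145912424135344))
[[ 0.5875 -0.1177  0.03  ]
 [ 0.4639 -0.0796  0.03  ]] 0.12940298111414208
x axis yaw -107.08835004750901
```

Both views agree to 1 mm: disc at (0.5468, −0.0795), well at (0.5559, −0.0042), and slide direction at yaw ≈72.9°. The circle radii and the front edge length match the given sizes. Plan: hold the fingers ~24 mm apart as a cradle behind the disc and push at yaw 83°, which means turning the tool by +66.9°.

Emit:
arm_command(steps="0.15 0.15 0 0.04 0 0 0.44; 0.3 0.3 0 0 0 0.08 0.44; 0.45 0.45 0 0 0 0.12 0.44; 0.6 0.6 0 0 0 0.16 0.44; 0.75 0.75 0 0 0 0.2 0.44; 0.9 0.9 0 0 0 0.24 0.44; 1 1 0 0 0 0.28 0.44; 1 1 0 0 0 0.32 0.44; 1 1 0 0 0 0.36 0.44; 1 1 0 0 0 0.3717 0.44", grip_force=20)

```text
clock: 1.2
tcp_pos: [0.3527, -0.328, 0.2312]
ee_rot: [-0.0, 0.748, 0.664, -0.0]
ft_force: [0.0, 0.4, 0.6]
grip_width: 0.0235
```

Emit:
arm_command(steps="0.15 0.15 0 0 0 0 0.44; 0.3 0.3 0 0 0 0 0.44; 0.45 0.45 0 0 0 0 0.44; 0.6 0.6 0 0 0 0 0.44; 0.75 0.75 -0.1 0 0 0 0.44; 0.9 0.9 -0.25 0 0 0 0.44; 0.945 0.98 -0.4 0 0 0 0.44; 0.945 0.98 -0.55 0 0 0 0.44; 0.945 0.98 -0.65 0 0 0 0.44; 0.945 0.98 -0.65 0 0 0 0.44")

```text
clock: 2.2
tcp_pos: [0.539, -0.1311, 0.0981]
ee_rot: [-0.003, 0.749, 0.663, -0.001]
ft_force: [-0.3, -0.2, -0.6]
grip_width: 0.0237
```

```bash
python3 - <<'E'
from h import *
o=r.get_obs(); print(o["clock"],o["tcp_pos"],o["ee_rot"],o["grip_width"])
d=r.read_camera("wrist"); cv2.imwrite("pics/w1.png",d["frame"][:,:,::-1]); print(d["T_tool_cam"],d["camera_matrix"],d["k1"])
d=r.read_camera("scene"); cv2.imwrite("pics/s1.png",cv2.resize(d["frame"][160:320,230:450,::-1],None,fx=3.6,fy=3.6))
E
```

```text
2.2 [ 0.53898591 -0.13114253  0.09814575] [-0.00285661  0.74876604  0.66282659 -0.00147403] 0.02372888646145462
[[-4.19233093e-04  9.51262991e-01  3.08380523e-01  7.87368596e-02]
 [ 9.99999790e-01  2.46493441e-04  5.99106958e-04 -7.08993554e-04]
 [ 4.93894501e-04  3.08380709e-01 -9.51262894e-01 -1.42632051e-01]
 [ 0.00000000e+00  0.00000000e+00  0.00000000e+00  1.00000000e+00]] [[386.45425125   0.         320.01835331]
 [  0.         386.45425125 242.72200093]
 [  0.           0.           1.        ]] -0.031584023867338974
```

View pics/w1.png

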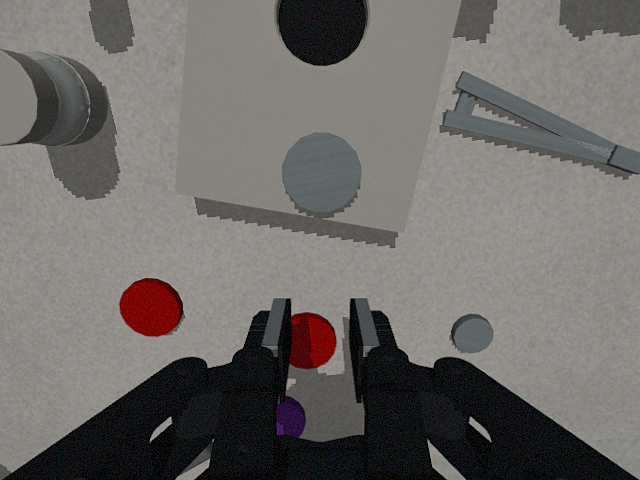

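View pics/s1.png

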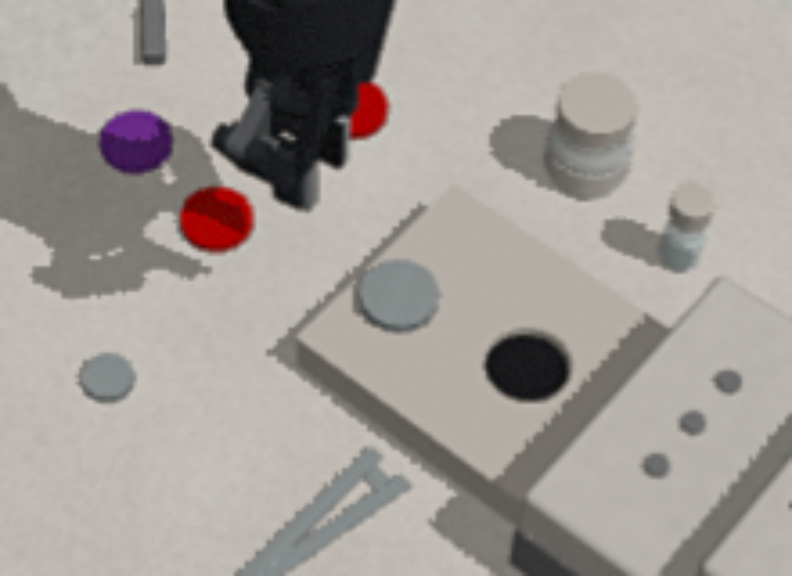

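The wrist view shows the disc at (321,172) directly in line with the well (322,18) and the finger midline (~320). I'll refine the position from this view.

```bash
cat >> h.py <<'E'
from scipy.spatial.transform import Rotation as Ro
def wrist():
    o=r.get_obs(); d=r.read_camera("wrist"); q=o["ee_rot"]
    T=np.eye(4);T[:3,:3]=Ro.from_quat([q[1],q[2],q[3],q[0]]).as_matrix();T[:3,3]=o["tcp_pos"]
    d["extrinsics"]=np.linalg.inv(T@d["T_tool_cam"]); return o,d
def blob(d,seed,z,kind):
    f=cv2.GaussianBlur(d["frame"][:,:,::-1].copy(),(5,5),0).astype(int)
    m=(f.sum(2)<140) if kind=="dark" else (((f[:,:,0]-f[:,:,2])>-1)&(f.sum(2)>150))
    _,lab,st,ce=cv2.connectedComponentsWithStats(m.astype(np.uint8)); l=lab[seed[1],seed[0]]
    c=max(cv2.findContours((lab==l).astype(np.uint8),0,1)[0],key=cv2.contourArea)
    return circ(cast(d,cv2.convexHull(c).reshape(-1,2),z)),st[l]
E
python3 - <<'E'
from h import *
o,d=wrist(); cv2.imwrite("pics/w2.png",d["frame"][:,:,::-1]); print(o["tcp_pos"],o["ee_rot"])
print(blob(d,(321,172),.038,"disc"),blob(d,(322,30),.03,"dark"))
P=cast(d,[(176,192),(405,235)],.03);print(P)
E
```

```text
[ 0.54133563 -0.13246584  0.10141151] [-3.12985173e-04  7.49005913e-01  6.62563220e-01 -1.55748207e-04]
((array([ 0.54458555, -0.0805115 ]), np.float64(0.020668230130592907)), array([ 277,  131,   78,   79, 4808], dtype=int32)) ((array([ 0.55380196, -0.00618448]), np.float64(0.021393742409389262)), array([ 272,    0,   88,   64, 4616], dtype=int32))
[[ 0.46500475 -0.08349093  0.03      ]
 [ 0.59102606 -0.12441064  0.03      ]]
```

Emit:
arm_command(steps="-0.01 0 -0.1 0 0 0 0.44; -0.01 0 -0.2 0 0 0 0.44; -0.01 0 -0.3 0 0 0 0.44; -0.01 0 -0.345 0 0 0 0.44; -0.01 0 -0.345 0 0 0 0.44; -0.01 0 -0.345 0 0 0 0.44")

```text
clock: 2.95
tcp_pos: [0.5403, -0.1329, 0.0335]
ee_rot: [0.001, 0.749, 0.663, 0.0]
ft_force: [-0.2, 0.5, -0.2]
grip_width: 0.0239
```

```bash
python3 - <<'E'
from h import *
o,d=wrist(); cv2.imwrite("pics/w3.png",d["frame"][:,:,::-1]); print(o["tcp_pos"],o["ee_rot"],o["ft_force"],o["grip_width"])
E
```

```text
[ 0.54026899 -0.13293027  0.03345835] [7.42358455e-04 7.49055491e-01 6.62506730e-01 3.91472632e-04] [-0.15567757  0.49830554 -0.22462362] 0.023947146339568078
```

View pics/w3.png

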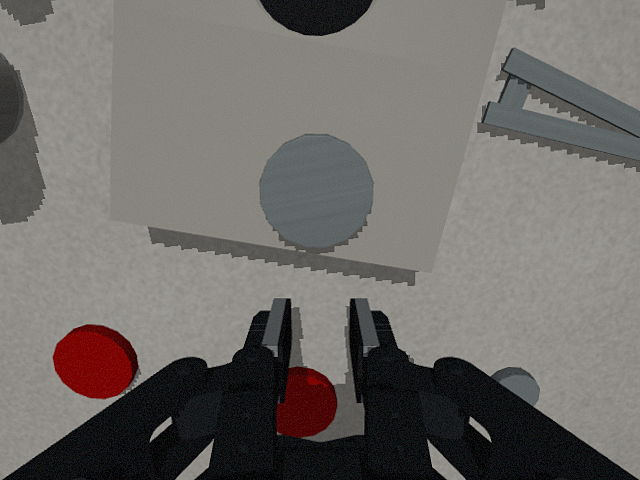

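Emit:
arm_command(steps="0.005 0.05 0 0 0 0 0.44; 0.01 0.09 0 0 0 0 0.44; 0.015 0.12 0 0 0 0 0.44; 0.018 0.15 0 0 0 0 0.44; 0.022 0.18 0 0 0 0 0.44; 0.026 0.21 0 0 0 0 0.44; 0.03 0.24 0 0 0 0 0.44; 0.034 0.27 0 0 0 0 0.44; 0.037 0.3 0 0 0 0 0.44; 0.037 0.3 0 0 0 0 0.44")

```text
clock: 4.0
tcp_pos: [0.5468, -0.0715, 0.0322]
ee_rot: [-0.0, 0.749, 0.663, 0.0]
ft_force: [0.5, 0.8, 0.7]
grip_width: 0.0239
```

```bash
python3 - <<'E'
from h import *
o,d=wrist(); cv2.imwrite("pics/w4.png",d["frame"][:,:,::-1]); print(o["tcp_pos"],o["ee_rot"],o["ft_force"],o["grip_width"])
E
```

```text
[ 0.546849   -0.07147083  0.0322131 ] [-2.65992590e-04  7.48643175e-01  6.62973057e-01  2.27901789e-04] [0.52033601 0.80334126 0.73378549] 0.02389337906642902
```

View pics/w4.png

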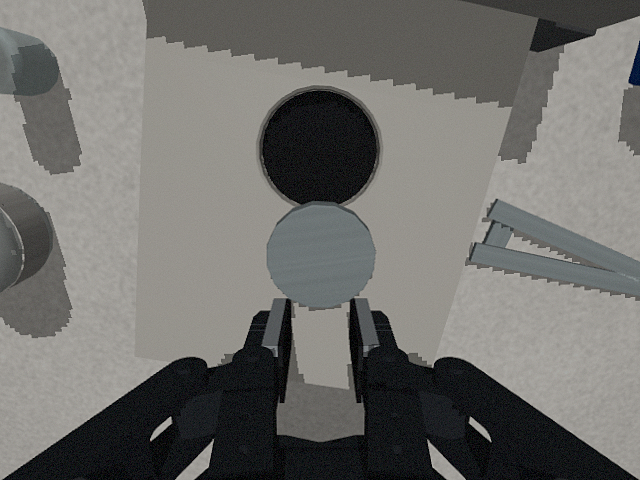

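The disc sits in the cradle at (321,255), in line with the well at (319,147), with about 40 mm to go.

Emit:
arm_command(steps="0.002 0.02 0 0 0 0 0.44; 0.005 0.04 0 0 0 0 0.44; 0.007 0.06 0 0 0 0 0.44; 0.01 0.08 0 0 0 0 0.44; 0.012 0.1 0 0 0 0 0.44; 0.015 0.12 0 0 0 0 0.44; 0.017 0.14 0 0 0 0 0.44; 0.019 0.155 0 0 0 0 0.44; 0.021 0.17 0 0 0 0 0.44; 0.021 0.17 0 0 0 0 0.44")

```text
clock: 5.05
tcp_pos: [0.5511, -0.0379, 0.0323]
ee_rot: [-0.0, 0.749, 0.663, 0.0]
ft_force: [0.2, -0.0, 0.2]
grip_width: 0.0236
```

```bash
python3 - <<'E'
from h import *
o,d=wrist(); cv2.imwrite("pics/w5.png",d["frame"][:,:,::-1]); print(o["tcp_pos"],o["ee_rot"],o["ft_force"],o["grip_width"])
E
```

```text
[ 0.55106733 -0.03791719  0.03229306] [-1.88821741e-04  7.48816526e-01  6.62777289e-01  2.01322478e-04] [ 0.16939423 -0.03077209  0.24273986] 0.02357796447333451
```

View pics/w5.png

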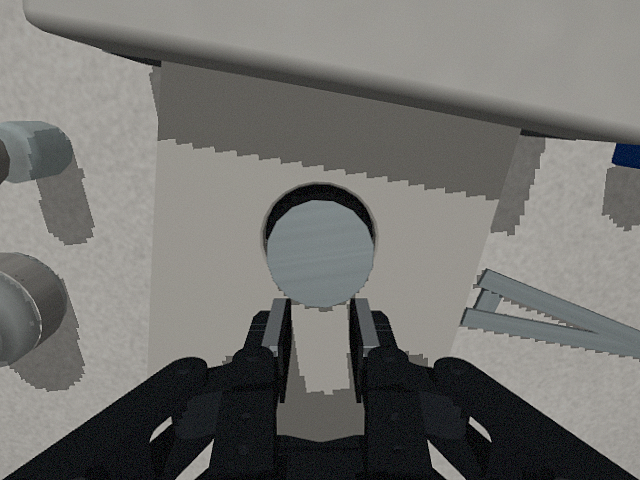

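The disc overlaps the well, with its trailing edge still on the rim. About 6 mm to go.

Emit:
arm_command(steps="0.001 0.01 0 0 0 0 0.44; 0.002 0.02 0 0 0 0 0.44; 0.003 0.027 0 0 0 0 0.44; 0.003 0.027 0 0 0 0 0.44")

```text
clock: 5.5
tcp_pos: [0.5517, -0.0328, 0.0323]
ee_rot: [-0.0, 0.749, 0.663, 0.0]
ft_force: [-0.7, 0.1, -0.5]
grip_width: 0.024
```

```bash
python3 - <<'E'
from h import *
o,d=wrist(); cv2.imwrite("pics/w6.png",d["frame"][:,:,::-1]); print(o["tcp_pos"],o["ee_rot"],o["ft_force"],o["grip_width"])
d=r.read_camera("scene"); cv2.imwrite("pics/s6.png",cv2.resize(d["frame"][160:320,270:450,::-1],None,fx=3.6,fy=3.6))
E
```

```text
[ 0.55165118 -0.0328135   0.0322695 ] [-7.13749399e-05  7.48903826e-01  6.62678691e-01  8.23433300e-05] [-0.74384545  0.05521919 -0.54986374] 0.023970758502524954
```

View pics/w6.png

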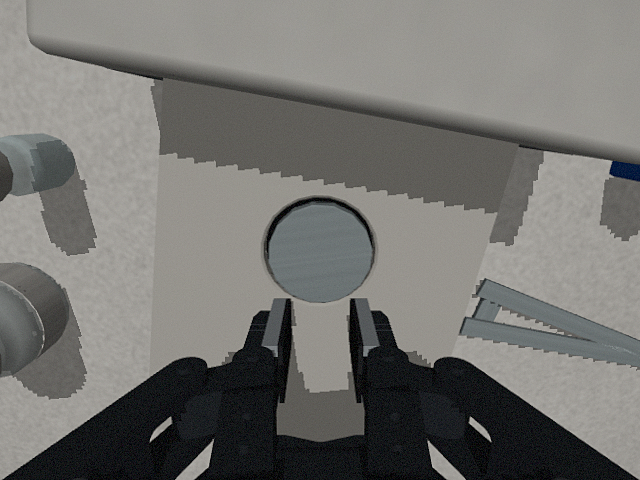

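View pics/s6.png

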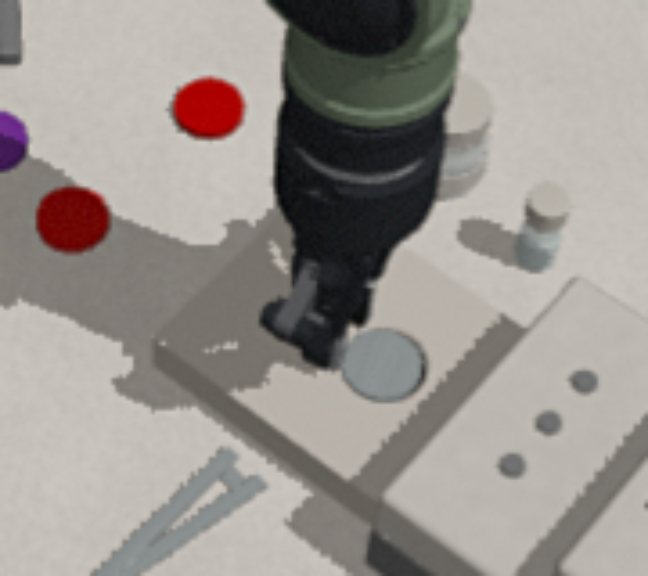

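The disc looks seated in the well. I'll back off and look unobstructed.

Emit:
arm_command(steps="-0.006 -0.05 0 0 0 0 0.44; -0.02 -0.15 0.05 0 0 0 0.44; -0.04 -0.3 0.2 0 0 0 0.44; -0.06 -0.45 0.3 0 0 -0.03 0.44; -0.08 -0.55 0.3 0 0 -0.057 0.44; -0.08 -0.55 0.3 0 0 -0.057 0.44")

```text
clock: 6.2
tcp_pos: [0.5359, -0.1465, 0.0933]
ee_rot: [0.001, 0.807, 0.591, 0.0]
ft_force: [-0.1, 0.2, 0.6]
grip_width: 0.0237
```

```bash
python3 - <<'E'
from h import *
o,d=wrist(); cv2.imwrite("pics/w7.png",d["frame"][:,:,::-1]); print(o["tcp_pos"],o["ee_rot"],o["ft_force"],o["grip_width"])
d=r.read_camera("scene"); cv2.imwrite("pics/s7.png",cv2.resize(d["frame"][200:320,300:450,::-1],None,fx=5,fy=5))
E
```

```text
[ 0.53588551 -0.14647384  0.09325896] [1.31532566e-03 8.06639014e-01 5.91042887e-01 2.77154620e-04] [-0.05431837  0.24877449  0.62099918] 0.023670790540058613
```

View pics/w7.png

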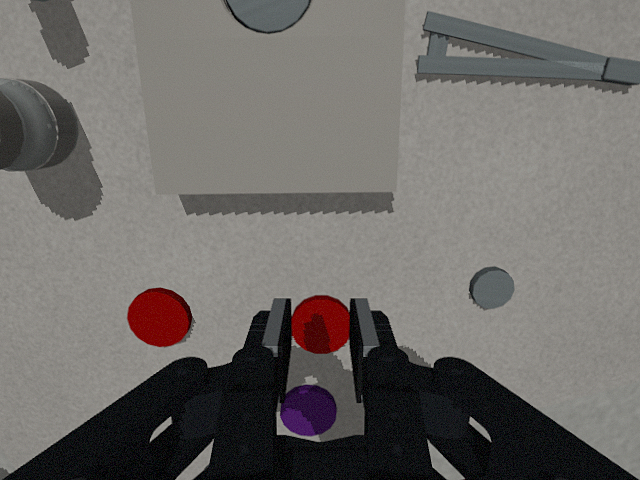

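View pics/s7.png

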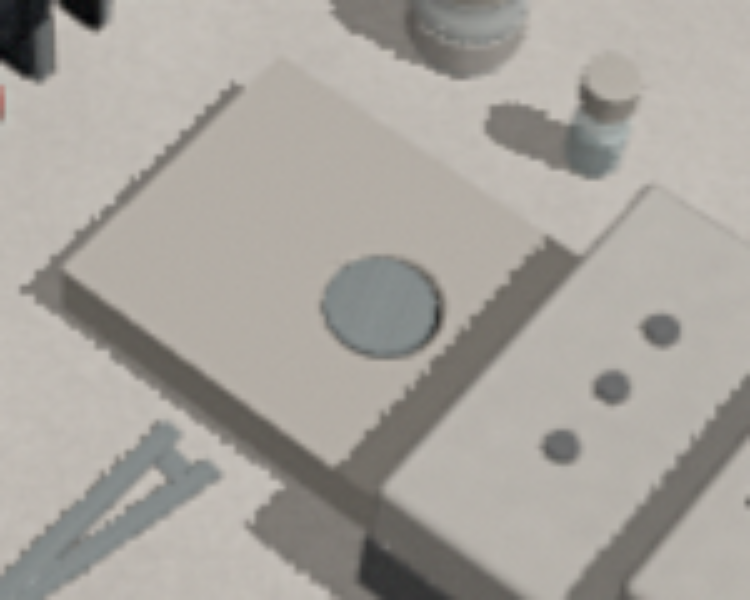

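```bash
python3 - <<'E'
from h import *
for n,s in (("scene",(376,261)),("top",(259,268))):
    d=r.read_camera(n)
    for z in (.03,.034,.038): print(n,z,blob(d,s,z,"disc"))
    if n=="top": cv2.imwrite("pics/t7.png",cv2.resize(d["frame"][220:320,215:340,::-1],None,fx=6,fy=6))
o,d=wrist(); P=cast(d,[(155,194),(397,192)],.03);print(P,P.mean(0)); v=P[1]-P[0];print(np.degrees(np.arctan2(v[1],v[0]))+90, np.linalg.norm(v)); print(o["tcp_pos"],o["ee_rot"])
E
```

```text
scene 0.03 ((array([ 0.55517263, -0.00508154]), np.float64(0.019906722807917342)), array([365, 252,  22,  19, 327], dtype=int32))
scene 0.034 ((array([ 0.55759958, -0.00455249]), np.float64(0.01980969788151897)), array([365, 252,  22,  19, 327], dtype=int32))
scene 0.038 ((array([ 0.56002652, -0.00402343]), np.float64(0.019712672955108892)), array([365, 252,  22,  19, 327], dtype=int32))
top 0.03 ((array([ 0.5559645 , -0.00465462]), np.float64(0.02068505607384095)), array([248, 257,  22,  23, 394], dtype=int32))
top 0.034 ((array([ 0.55566917, -0.00513193]), np.float64(0.02060668978196887)), array([248, 257,  22,  23, 394], dtype=int32))
top 0.038 ((array([ 0.55537385, -0.00560924]), np.float64(0.02052832349009466)), array([248, 257,  22,  23, 394], dtype=int32))
[[ 0.46130947 -0.07781382  0.03      ]
 [ 0.58565945 -0.1153069   0.03      ]] [ 0.52348446 -0.09656036  0.03      ]
73.22128519278846 0.12987936023383845
[ 0.53511707 -0.14241522  0.09176483] [-6.42446141e-04  8.04864137e-01  5.93458733e-01 -1.99398068e-04]
```

View pics/t7.png

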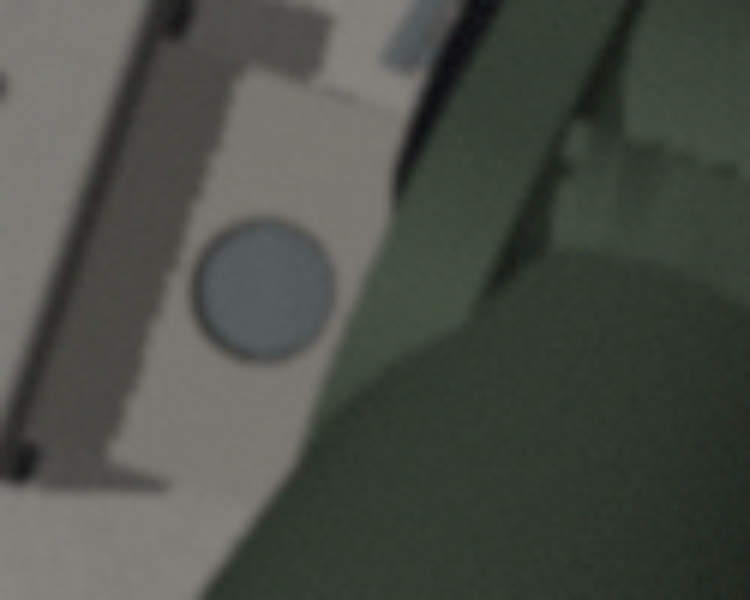

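Both views put the disc centre at the same spot when cast at z = 0.030 and within 1 mm of the well centre, so it lies flush. Next is the tray front: contact at TCP ≈ (0.523, −0.1105), and I line up behind it at low height.

Emit:
arm_command(steps="-0.05 0.015 -0.1 0 0 0 0.44; -0.1 0.03 -0.2 0 0 0 0.44; -0.1 0.03 -0.3 0 0 0 0.44; -0.1 0.03 -0.365 0 0 0 0.44; -0.1 0.03 -0.365 0 0 0 0.44; -0.1 0.03 -0.365 0 0 0 0.44")

```text
clock: 7.05
tcp_pos: [0.516, -0.1368, 0.0194]
ee_rot: [-0.0, 0.805, 0.593, -0.0]
ft_force: [-0.1, -0.3, 0.0]
grip_width: 0.0236
```

```bash
python3 - <<'E'
from h import *
o,d=wrist(); cv2.imwrite("pics/w8.png",d["frame"][:,:,::-1]); print(o["tcp_pos"],o["ee_rot"],o["ft_force"],o["grip_width"])
E
```

```text
[ 0.51597181 -0.13680202  0.01935405] [-7.89754092e-05  8.04988742e-01  5.93290078e-01 -5.22997313e-05] [-0.08322566 -0.29878245  0.00790107] 0.023627849326734972
```

View pics/w8.png

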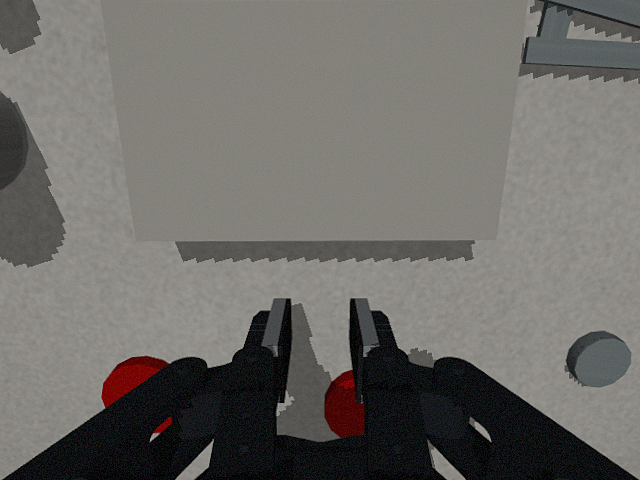

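The fingers are square to the front face and centred on it to about 1 mm (edge midpoint x=316 px), with ~27 mm free and then 110 mm of push.

Emit:
arm_command(steps="0.015 0.048 0 0 0 0 0.44; 0.029 0.096 0 0 0 0 0.44; 0.042 0.134 0 0 0 0 0.44; 0.053 0.172 0 0 0 0 0.44; 0.064 0.21 0 0 0 0 0.44; 0.076 0.248 0 0 0 0 0.44; 0.088 0.287 0 0 0 0 0.44; 0.099 0.325 0 0 0 0 0.44; 0.111 0.363 0 0 0 0 0.44; 0.123 0.402 0 0 0 0 0.44")

```text
clock: 8.1
tcp_pos: [0.5405, -0.0561, 0.0193]
ee_rot: [0.0, 0.805, 0.593, 0.0]
ft_force: [-0.6, -2.3, 2.1]
grip_width: 0.0239
```

Emit:
arm_command(steps="0.012 0.038 0 0 0 0 0.44; 0.023 0.076 0 0 0 0 0.44; 0.035 0.115 0 0 0 0 0.44; 0.035 0.115 0 0 0 0 0.44")

```text
clock: 8.5
tcp_pos: [0.5472, -0.032, 0.0191]
ee_rot: [-0.001, 0.805, 0.594, 0.0]
ft_force: [0.3, 0.5, 0.1]
grip_width: 0.0238
```

```bash
python3 - <<'E'
from h import *
o,d=wrist(); cv2.imwrite("pics/w9.png",d["frame"][:,:,::-1]); print(o["tcp_pos"],o["ee_rot"],o["ft_force"],o["grip_width"])
E
```

```text
[ 0.54717529 -0.0319895   0.019064  ] [-8.43777538e-04  8.04768767e-01  5.93587719e-01  3.73591347e-04] [0.26722988 0.51511056 0.13043974] 0.023823108249688533
```

View pics/w9.png

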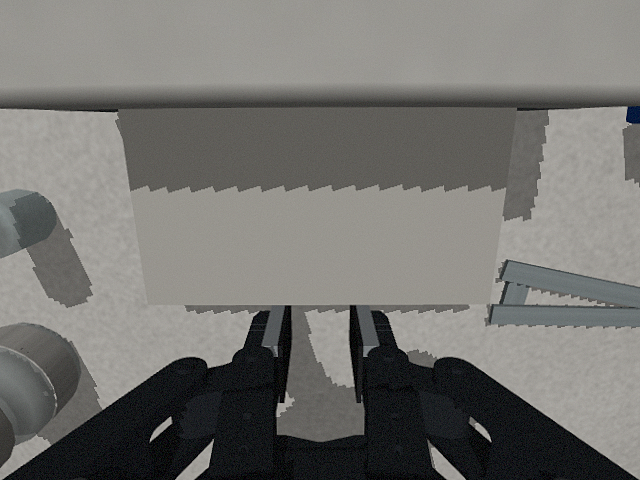

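The disc has gone under the slot without resistance. I'll finish towards the stop, watching the force.

Emit:
arm_command(steps="0.006 0.02 0 0 0 0 0.44; 0.012 0.04 0 0 0 0 0.44; 0.018 0.06 0 0 0 0 0.44; 0.024 0.08 0 0 0 0 0.44; 0.03 0.1 0 0 0 0 0.44; 0.035 0.115 0 0 0 0 0.44; 0.037 0.12 0 0 0 0 0.44")

```text
clock: 9.25
tcp_pos: [0.5532, -0.0118, 0.019]
ee_rot: [0.002, 0.805, 0.593, -0.003]
ft_force: [-6.1, -11.2, 0.7]
grip_width: 0.0242
```

Emit:
arm_command(steps="0.001 0.005 0 0 0 0 0.44; 0.003 0.01 0 0 0 0 0.44; 0.003 0.01 0 0 0 0 0.44")

```text
clock: 9.55
tcp_pos: [0.5532, -0.0117, 0.019]
ee_rot: [0.003, 0.806, 0.592, -0.005]
ft_force: [-5.7, -14.6, 1.8]
grip_width: 0.0245
```

It stalled at 15 N about 6 mm before my predicted end. I'll measure how far the front face stands out of the housing.

```bash
python3 - <<'E'
from h import *
o,d=wrist(); cv2.imwrite("pics/w10.png",d["frame"][:,:,::-1]); print(o["tcp_pos"],o["ee_rot"],o["ft_force"],o["grip_width"])
d=r.read_camera("scene"); cv2.imwrite("pics/s10.png",cv2.resize(d["frame"][200:320,300:450,::-1],None,fx=5,fy=5))
E
```

```text
[ 0.55317465 -0.01171056  0.01904785] [ 0.00261043  0.80580068  0.59216261 -0.00467957] [ -5.68370104 -14.56580744   1.82673373] 0.02446667761566397
```

View pics/w10.png

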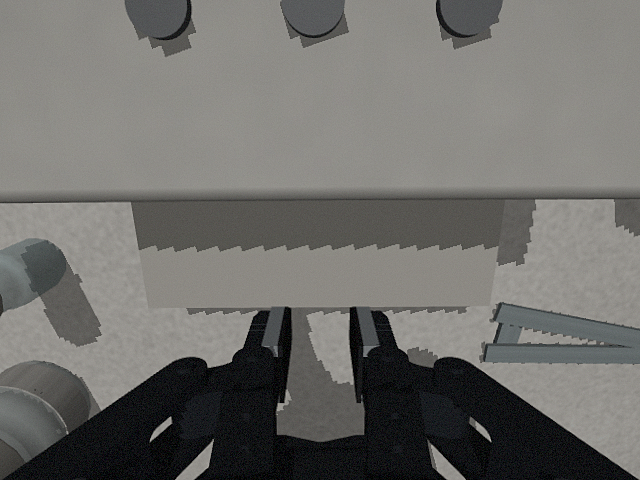

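View pics/s10.png

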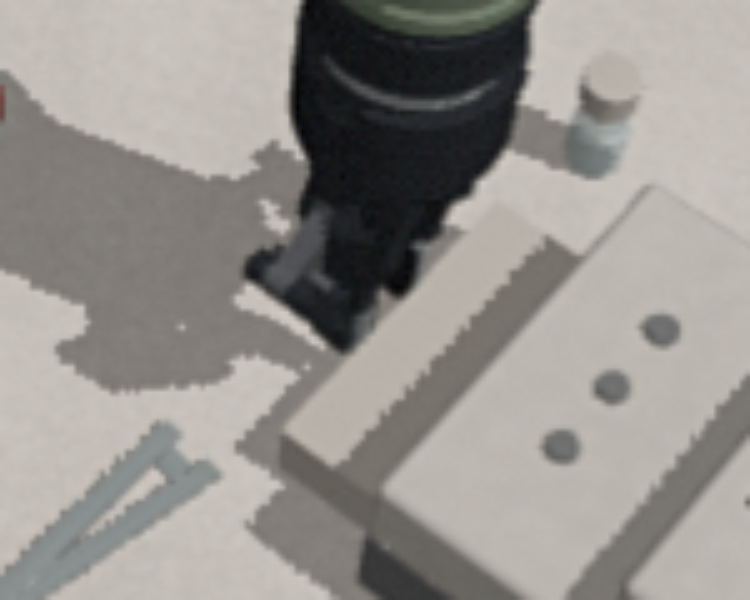

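```bash
python3 - <<'E'
from h import *
d=r.read_camera("scene")
P=cast(d,[(300+62/5,200+268/5),(300+282/5,200+436/5)],.03);print(P,np.linalg.norm(P[1]-P[0]))
# housing top-front edge at z=.075 & tray front edge at .03
H=cast(d,[(300+383/5,200+488/5),(300+652/5,200+185/5)],.075);print(H)
u=np.array([np.cos(np.radians(73)),np.sin(np.radians(73))]);print("front out of housing, scene",(H[:,:2]@u), P[:,:2]@u)
o,w=wrist()
F=cast(w,[(148,306),(490,305)],.03); E=cast(w,[(5,203),(315,200),(640,198)],.073)
print("wrist",F[:,:2]@u,E[:,:2]@u, np.linalg.norm(F[1]-F[0]))
t=r.read_camera("top"); cv2.imwrite("pics/t10.png",cv2.resize(t["frame"][190:320,190:340,::-1],None,fx=5,fy=4.6))
E
```

```text
[[ 0.58731749 -0.11797497  0.03      ]
 [ 0.62020449 -0.01745408  0.03      ]] 0.10576391199511537
[[0.64873077 0.02720877 0.075     ]
 [0.49582252 0.07340935 0.075     ]]
front out of housing, scene [0.2156904  0.21516618] [0.05889499 0.16463883]
wrist [0.16165258 0.16124503] [0.21153805 0.21152785 0.21171159] 0.13021802384315728
```

Protrusion reads 50–51 mm (home is 50), but travel reads only about 106 mm. I'll push a little harder, within limits, to see whether it is really at the stop.

Emit:
arm_command(steps="0.003 0.01 0 0 0 0 0.44; 0.006 0.02 0 0 0 0 0.44; 0.006 0.02 0 0 0 0 0.44; 0.006 0.02 0 0 0 0 0.44")

```text
clock: 10.2
tcp_pos: [0.5532, -0.0116, 0.0191]
ee_rot: [0.005, 0.806, 0.591, -0.008]
ft_force: [-9.8, -24.5, 4.2]
grip_width: 0.0244
```

```bash
python3 - <<'E'
from h import *
o=r.get_obs(); print(o["tcp_pos"],o["ft_force"])
u=np.array([np.cos(np.radians(73)),np.sin(np.radians(73))])
o,w=wrist(); cv2.imwrite("pics/w11.png",w["frame"][:,:,::-1])
# w8 pose: initial tray front, same method
d=dict(w);q=[-7.9e-5,.804989,.59329,-5.2e-5];T=np.eye(4);T[:3,:3]=Ro.from_quat([q[1],q[2],q[3],q[0]]).as_matrix();T[:3,3]=[.51597181,-.13680202,.01935405]
d["extrinsics"]=np.linalg.inv(T@w["T_tool_cam"]);F=cast(d,[(135,241),(497,240)],.03);print("front start",F[:,:2]@u)
F=cast(w,[(148,306),(490,305)],.03);print("front now",F[:,:2]@u)
E
```

```text
[ 0.55324652 -0.0116214   0.01914664] [ -9.80880887 -24.52923612   4.24741217]
front start [0.05676778 0.05661222]
front now [0.16203036 0.16133516]
```

View pics/t10.png

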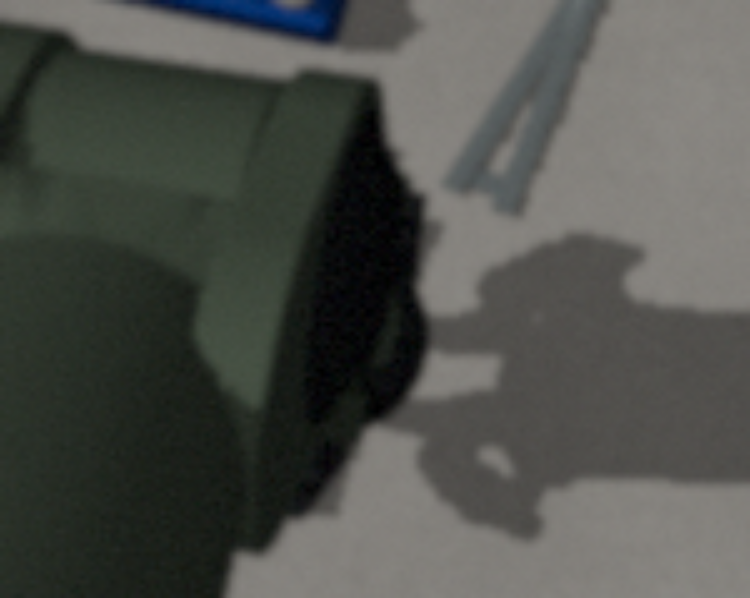

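A hard stop: 26 N moved it under 0.1 mm. The start protrusion read ~156 mm rather than 160, so the tray began about 4 mm in, which explains the shorter travel. Next I retreat and check from clear views.

Emit:
arm_command(steps="-0.008 -0.025 0 0 0 0 0.44; -0.03 -0.1 0 0 0 0 0.44; -0.06 -0.2 0.05 0 0 0 0.44; -0.09 -0.3 0.2 0 0 0 0.44; -0.12 -0.4 0.4 0 0 0 0.44; -0.15 -0.5 0.6 0 0 0 0.44; -0.2 -0.7 0.7 0 0 0 0.44; -0.25 -0.9 0.7 0 0 0 0.44; -0.25 -0.9 0.7 0 0 0 0.44")

```text
clock: 11.15
tcp_pos: [0.5073, -0.1883, 0.161]
ee_rot: [0.003, 0.807, 0.591, 0.001]
ft_force: [0.1, 0.7, -1.1]
grip_width: 0.0236
```

```bash
python3 - <<'E'
from h import *
o=r.get_obs(); print(o["clock"],o["tcp_pos"],o["ft_force"])
d=r.read_camera("scene"); cv2.imwrite("pics/s12.png",cv2.resize(d["frame"][130:400,220:520,::-1],None,fx=2.2,fy=2.2,interpolation=cv2.INTER_CUBIC))
cv2.imwrite("pics/s12raw.png",d["frame"][:,:,::-1])
d=r.read_camera("top"); cv2.imwrite("pics/t12.png",cv2.resize(d["frame"][150:380,120:420,::-1],None,fx=2.5,fy=2.5))
E
```

```text
11.15 [ 0.50731612 -0.18832358  0.16102729] [ 0.14175369  0.74646078 -1.14104758]
```

View pics/s12.png

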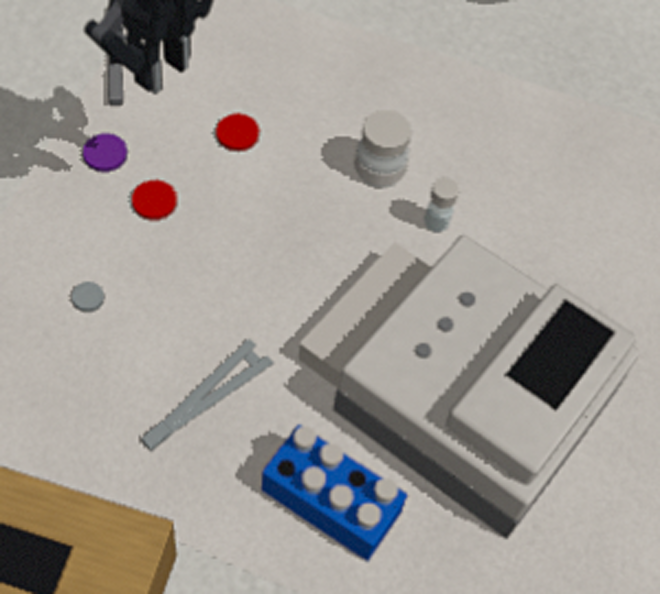

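View pics/t12.png

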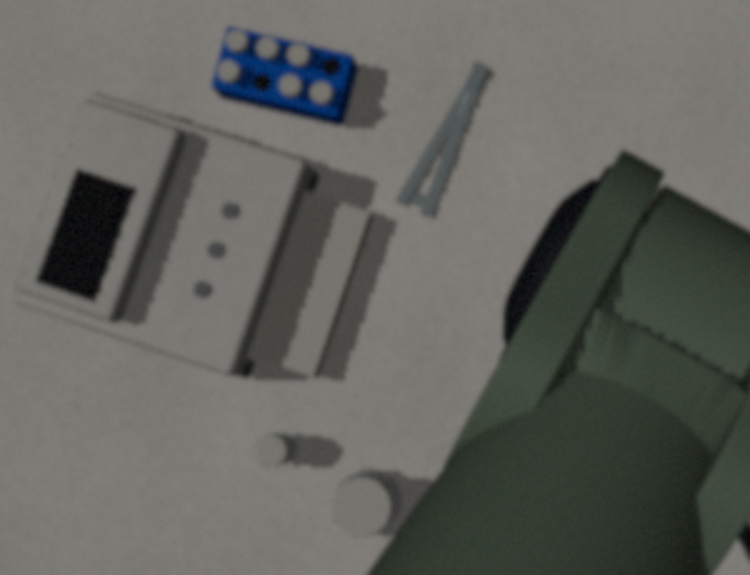

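```bash
python3 - <<'E'
from h import *
t=r.read_camera("top");u=np.array([np.cos(np.radians(73)),np.sin(np.radians(73))])
F=cast(t,[(268.8,235.2),(246.8,300.8)],.03);I=cast(t,[(321.25,252.5),(299.5,317.5)],.03);H=cast(t,[(242.8,215.2),(214,299.2)],.075)
print(F[:,:2]@u,I[:,:2]@u,H[:,:2]@u,np.linalg.norm(H[1]-H[0]))
s=r.read_camera("scene"); F=cast(s,[(220+300/2.2,130+347/2.2),(220+392/2.2,130+243/2.2)],.03);H=cast(s,[(220+344/2.2,130+388/2.2),(220+462/2.2,130+236/2.2)],.075);print(F[:,:2]@u,H[:,:2]@u)
E
```

```text
[0.16006034 0.15898636] [0.05612447 0.0562555 ] [0.21061103 0.20945168] 0.15931586852091795
[0.16525422 0.16211896] [0.22526025 0.21495081]
```

Top view agrees: the front face stands 50.5 mm out (home is 50) and the start protrusion was ~154 mm, so the tray is at its stop. Handing in.

```bash
python3 - <<'E'
from plant import r
print(r.get_obs()["clock"]); print(r.job_done())
E
```

```text
11.35
the job is handed in; nothing more can be done
None
```

I slid the steel disc across the tray with the two fingertips until it dropped into the well, then pushed the tray in to its stop. The job was handed in at 11.35 s; no verdict was reported.

- **Disc seated:** before the push, the top and scene views put the disc's centre within about 1 mm of the well and level with the tray's top. The tray then went under the slot with no added resistance.
- **Tray home:** pushing with about 26 N moved the tray less than 0.1 mm further. The front face stood out 50.1 mm (wrist view), 50.5 mm (top) and 51 mm (scene), against 50 mm at home.
- **Did not agree:** measured tray travel was 103–106 mm, not 110 mm. The front face stood out only 154–156 mm at the start, so the tray seems to have begun about 4–5 mm in. A last rough scene reading of how far the front face stands out gave 53–60 mm. I set it aside because its corner points were picked by eye and did not agree with each other.
- **Other objects:** by eye, the small disc, vial, jar, forceps, rack and coloured discs look unmoved in the last pictures. The marker and sharps bin were outside those crops, and the arm did not go near the bin.

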